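# Zero the dial, close the casting mould on its dowels and hold it pressed

### The arm

A 6-joint arm with a two-finger parallel gripper is mounted at the origin on the work surface. World frame = base frame: x ahead of the robot, y to its left, z up, the work surface at z = 0. Lengths are in m, angles in rad, forces in N, time in s.
With the tool pointing down it reaches from about 0.275 to 0.875 m from the base axis. Payload 12.5 kg.
Tool frame: the origin (TCP) lies on the centre line of the jaws, within the pads' length; the fingertips stand r.finger_overhang ahead of it and the grasp point (between the pads) lies 3 mm ahead of it (r.finger_overhang is the distance from the TCP to the fingertips, in m); z points along the fingers, y is the direction in which the jaws open and shut (so a half turn about z gives the same grasp; the last joint's range is limited). The gripper opens to 85 mm and grips with 20 to 120 N. Pads are 22 mm wide; open, the fingers measure 114 mm over their backs; the gripper's body (76 mm by 85 mm) begins 54 mm behind the grasp point. The pads swing forward as they close: fully open they stand 13 mm farther back than shut.
Start: joints at [-1.221, 0.351, 1.652, -0, 1.139, -0.085], TCP at [0.232, -0.499, 0.253] pointing down, gripper open.
Joint ranges: [-2.75, 2.75], [-0.79, 2.1], [0.01, 2.65], [-1.57, 4.71], [0.07, 3.14], [-2.87, 2.87]. Speed limits (rad/s): [2.22, 2.22, 2.79, 3.14, 3.14, 3.14].

### API

Orientations are given as a unit quaternion [x, y, z, w].
In Python, from cell import r, optics gives the robot as it stands. The module is installed in compiled form; this text tells all that it offers. Calls block until the motion is done:
- r.move_to(position, orientation): joint-space move of the TCP to a pose.
- r.move_linear(position, rot=None, vel=0.15): straight line of the TCP; rot=None keeps the orientation; vel is the mean speed in m/s.
- r.set_joints(angles): joint-space move.
- r.set_gripper(opening, squeeze=None): opening from 0.0 (shut) to 1.0 (fully open); squeeze is the grip in N (None keeps the last); returns when the fingers have stopped.
- r.sleep(seconds).
- r.inverse_kinematics(position, orientation): joint angles nearest the present ones, or None.
- optics.get_image(name): name is "side" or "top"; returns a dict with "pixels" (384x512x3 uint8, red, green, blue), "depth" (384x512 float32, m along the optical axis (not along the pixel's ray), 0 where there is no reading), "fx", "fy", "cx", "cy" (pixels), "camera_from_world" (4x4, takes a point from world to camera coordinates). Camera axes: x right, y down, z forward; pixel columns grow to the right and rows downward; lengths in m; the calibration is good to about 2 mm. A picture is of the moment at which its call begins.
A pose or a line that the arm cannot do raises r.PlanningError and nothing moves.
- r.hand_in(): hands the job in, once; it reports no verdict.
Readings, each from a call of its own:
- r.current_t(): time.
- r.current_q(): joint angles.
- r.current_qvel(): joint speeds.
- r.current_effort(): joint torques, N m.
- r.current_tool_pos(): TCP position.
- r.current_ee_rot(): TCP orientation.
- r.current_contact_force(): force on the tool from outside, world axes, zero at the start.
- r.current_torque(): the same for the moment, N m.
- r.current_opening(): opening from 0.0 (shut) to 1.0 (fully open).
Only numpy, scipy, OpenCV 4.12 (cv2) and the standard library are available. Lean on these libraries where they do the work, as an engineer would, in place of code of your own. Each camera call takes 0.05 s, during which the arm holds its last target.

### The job

Get the press stand ready for the next casting: first turn the dial's pointer knob counter-clockwise back to its zero stop. Then lift the loose upper mould half by its wooden handle, fit it fully home on the two dowels of the lower half (large hole over large dowel) and press the closed mould down so that its sprung platen sinks at least 5 mm. Finish while still holding the mould pressed down like that, with the dial at zero, and leave the other things on the table alone.

Things in the scene. Friction and masses are not known exactly. Their poses are not given: they have to be found in the camera images.
- stand: Press stand fixed to the table: grey steel housing 170 (x) x 260 (y) x 45 mm high. Origin: centre of its underside, on the table; z up. The dial is on its top at x 0, y +70 mm; the sprung platen with the lower mould half at x 0, y -65 mm. It may stand left or right of the robot, turned up to 25 degrees.
- pointer (a joint): Hand-set pointer knob of the dial, vertical axis; rad. 0 is the zero stop; grows clockwise seen from above, so it goes back to 0 counter-clockwise. It stays where it is left (friction 0.03 N m). At 0 the grip bar lies along the stand's x axis, the pointer towards the stand's +x.
- knob_grip (a point): On the axis of the pointer knob, in its black grip bar, 72 mm above the table; axes turn with the knob: x along the bar (pointer end +x), z up. The bar is 42 mm long (x), 14 mm thick (y), 30 mm tall: 54 to 84 mm above the table, standing on a black disc of 54 mm diameter whose top is 54 mm above the table.
- parting (a point): Centre of the top face of the lower mould half, 100 mm above the table, platen up; axes as the stand's. It is a plaster block 120 (x) x 70 (y) x 30 mm with a round cavity, fixed on the sprung platen. Brass dowels stand 22 mm out of this face: 14 mm diameter at x +46 mm, 9 mm at x -46 mm, y 0; straight for 14 mm, then tapering to 6 and 3 mm at the tips.
- platen (a joint): Sinking of the sprung platen (aluminium plate 150 x 100 x 10 mm) with the lower half on it, in m: 0 = up, 0.012 = down on its stop. It starts to sink at about 6 N of downward load (more than the upper half weighs) and then takes 1 N more per mm.
- upper_half: Loose upper mould half, about 0.35 kg, lying flat, parting face down: plaster block 120 (x) x 70 (y) x 30 mm with a wooden handle on top. Origin: centre of its underside; z up. Upright through holes, seen from above: 16 mm diameter at x +46 mm, 11 mm at x -46 mm, y 0. Closed, its origin lies at parting, its axes along the lower half's (it fits one way round only).
- handle (a point): In the middle of the upper half's wooden handle, 49 mm above its underside; axes as the upper half's. The handle is 52 mm long (x), 22 mm thick (y) and stands 34 mm above the plaster (30 to 64 mm above the underside).
- sketchbook: Bystander: sketchbook 150 x 210 x 14 mm; origin at the centre of its underside.
- pencil_pot: Bystander: white pot with pencils, 76 mm diameter, 170 mm tall over the pencils; origin at the centre of its underside.
- carton: Bystander: small card box 60 x 85 x 91 mm; origin at the centre of its underside.
- eraser: Bystander: eraser 30 x 55 x 14 mm; origin at the centre of its underside.
There are look-alikes about, which are no part of the job. Leave any purple look-alike of the upper_half alone.

How it is judged:
On the way, in this order (a step that is already met when the one before it is completed fails the run):
1. the pointer knob is turned back to its zero stop (value of joint pointer below 0.06 rad), for 0.2 s.
2. the upper half sits fully home on the dowels (horizontal distance between upper_half and parting below 0.003 m and z of upper_half in the frame of parting below 0.002 m and angle between the x axis of upper_half and the x axis of parting, either way round below 0.06 rad), for 0.2 s.
At the end, for the whole second after the job is handed in: Through the last second the fingers press the upper half (over 2 N) on the lower (over 6 N), fully home: gap under 2 mm, off-centre under 3 mm, turned under 0.06 rad, tilted under 0.04 rad; platen sunk over 5 mm, still (under 20 mm/s), pointer within 0.06 rad of zero (all of step 2 and value of joint pointer below 0.06 rad and z of upper_half in the frame of parting above -0.003 m and angle between the z axis of upper_half and the z axis of parting, either way round below 0.04 rad and value of joint platen above 0.005 m and contact force between upper_half and platen above 6 N and contact force between the fingers and upper_half above 2 N and linear speed of upper_half below 0.02 m/s); the arm keeps its last pose, push and grip.
It fails at once if a bystander (sketchbook, pencil pot, carton, eraser) is moved more than 30 mm (distance of any of sketchbook, pencil_pot, carton, eraser from where it was at the start of the episode above 0.03 m).
It also fails if it takes over 66 s, if anything falls off the work surface, if the arm or the gripper's body presses on something with over 40 N, if the wrist force passes 120 N, or if a joint passes its speed limit or range.

## Working session

There is one attempt and no reset: what is moved stays moved. The work goes in short steps, each a Python script; the robot and the scene stay as the last script left them, time stands still between calls to the robot, and variables do not carry over. Pictures are saved under pics/ and viewed, and the job is handed in when it is done.

```bash
mkdir -p pics; ls; python3 - <<'E'
from cell import r, optics
import cv2, numpy as np
for n in ("top","side"):
    d=optics.get_image(n)
    cv2.imwrite(f"pics/{n}0.png",d["pixels"][:,:,::-1])
    np.savez(f"{n}0.npz",**d)
    print(n,d["fx"],d["fy"],d["cx"],d["cy"]);print(np.round(d["camera_from_world"],4)); print((d["depth"]>0).mean())
print(r.finger_overhang,r.current_t(),r.current_ee_rot(),r.current_tool_pos(),r.current_opening())
E
```

```text
pics
top 387.70380388581486 387.70380388581486 248.5167960472125 193.00877027260637
[[-0.02   -0.9996 -0.0215  0.0464]
 [-0.9959  0.0218 -0.0875  0.544 ]
 [ 0.0879  0.0197 -0.9959  1.3521]
 [ 0.      0.      0.      1.    ]]
0.99603271484375
side 361.60960824683906 361.60960824683906 256.74891718910663 201.17414619452055
[[-0.9446 -0.328  -0.0091  0.5187]
 [-0.23    0.6815 -0.6947  0.1597]
 [ 0.2341 -0.6542 -0.7192  1.3059]
 [ 0.      0.      0.      1.    ]]
0.9960581461588541
0.022 0.1 [ 9.76461633e-01  2.15690516e-01 -7.63153354e-05 -5.24501817e-04] [ 0.23160513 -0.49855597  0.25279878] 1.0019789429624875
```

View pics/top0.png

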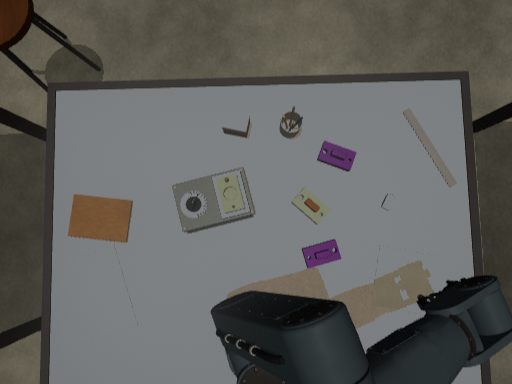

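View pics/side0.png

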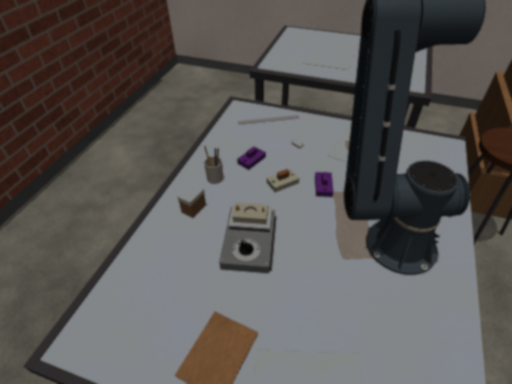

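The top view shows the stand at about (213,199), with its dial at (194,204) and lower half at (232,193). The cream upper half is at (311,205), with purple look-alikes at (336,156) and (321,253). I'll zoom in next.

```bash
python3 - <<'E'
import cv2, numpy as np
t=np.load("top0.npz")["pixels"][:,:,::-1]; s=np.load("side0.npz")["pixels"][:,:,::-1]
def f(im,x0,y0,x1,y1,k):
    c=cv2.resize(im[y0:y1,x0:x1],None,fx=k,fy=k,interpolation=cv2.INTER_CUBIC)
    return np.clip(c*1.5,0,255).astype(np.uint8)
cv2.imwrite("pics/top0_stand.png",f(t,165,155,265,240,7))
a=f(t,285,180,340,230,7); b=f(s,210,155,310,280,4)
cv2.imwrite("pics/top0_up.png",a); cv2.imwrite("pics/side0_z.png",b)
E
```

```text
(no output)
```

View pics/top0_stand.png

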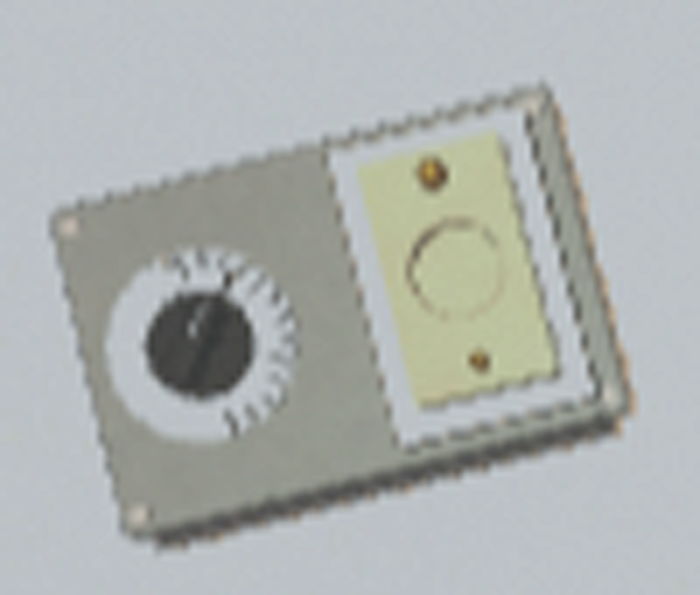

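View pics/top0_up.png

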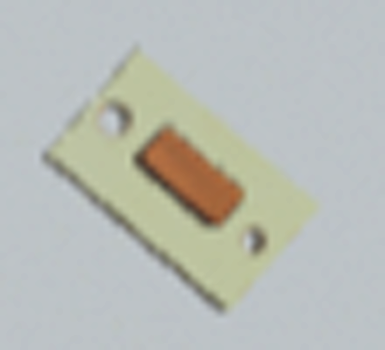

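View pics/side0_z.png

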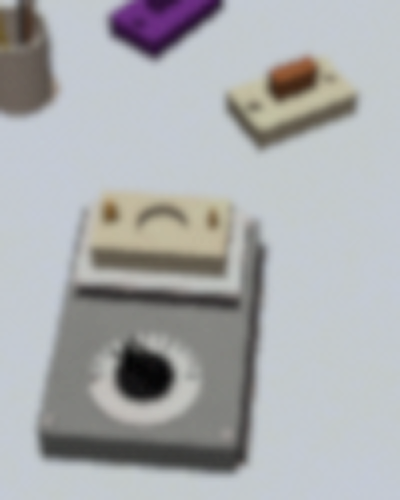

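Stand +x points image-up, tilted slightly left, since the large dowel is at the top of the lower half. The pointer sits clockwise of zero. The upper half's large hole is at its upper left. Now the measurements.

```bash
cat > h.py <<'E'
import cv2, numpy as np
def load(n): return dict(np.load(n))
def ray(d,u,v):
    T=d["camera_from_world"];R=T[:3,:3];t=T[:3,3]
    c=-R.T@t; dr=R.T@np.stack([(np.asarray(u,float)-d["cx"])/d["fx"],(np.asarray(v,float)-d["cy"])/d["fy"],np.ones_like(np.asarray(u,float))])
    return c,dr
def onplane(d,u,v,z):
    c,dr=ray(d,u,v); s=(z-c[2])/dr[2]
    return (c[:,None]+s*dr.reshape(3,-1)).T[:,:2]
def cloud(d):
    v,u=np.mgrid[:384,:512]; c,dr=ray(d,u.ravel(),v.ravel())
    return (c[:,None]+dr*d["depth"].ravel()).T.reshape(384,512,3)
def proj(d,p):
    T=d["camera_from_world"];q=T[:3,:3]@np.asarray(p)+T[:3,3]
    return q[0]/q[2]*d["fx"]+d["cx"],q[1]/q[2]*d["fy"]+d["cy"]
def tri(obs):
    A=np.zeros((3,3));b=np.zeros(3)
    for d,u,v in obs:
        c,dr=ray(d,u,v);dr=dr/np.linalg.norm(dr);P=np.eye(3)-np.outer(dr,dr);A+=P;b+=P@c
    x=np.linalg.solve(A,b); 
    return x
E
python3 - <<'E'
from h import *
for n in ("top","side"):
    d=load(n+"0.npz"); hsv=cv2.cvtColor(d["pixels"],cv2.COLOR_RGB2HSV); P=cloud(d)
    # table check
    print(n,"table z",np.median(P[300:310,130:200,2]) if n=="top" else np.median(P[300:310,300:400,2]), P[210,110] )
    H,S,V=cv2.split(hsv)
    if n=="top": rois={'low':(210,165,250,225),'up':(285,180,340,230)}
    else: rois={'low':(225,195,280,235),'up':(262,165,302,195)}
    for k,(x0,y0,x1,y1) in rois.items():
        sub=hsv[y0:y1,x0:x1]
        m=((sub[...,0]>20)&(sub[...,0]<40)&(sub[...,1]>35)&(sub[...,2]>100)).astype(np.uint8)
        m2=((sub[...,0]<24)&(sub[...,1]>90)).astype(np.uint8)
        for nm,mm in (('cream',m),('brown',m2)):
            nc,l,st,ce=cv2.connectedComponentsWithStats(mm)
            for i in range(1,nc):
                if st[i,4]>=3:
                    msk=l==i; pts=P[y0:y1,x0:x1][msk]
                    print(n,k,nm,st[i,4],ce[i]+[x0,y0],np.round(np.median(pts,0),4))
    if n=="top":
        np.set_printoptions(linewidth=250)
        print((P[190:218,180:209,2]*1000).round().astype(int))
E
```

```text
top table z 0.001475682396043565 [0.49550184 0.53479432 0.01161721]
top low cream 689 [230.05515239 193.49201742] [0.5377 0.0953 0.1003]
top low brown 11 [226.09090909 179.36363636] [0.5843 0.1068 0.1209]
top low brown 3 [232.66666667 206.33333333] [0.4944 0.0853 0.1202]
top up cream 503 [310.54075547 205.63021869] [ 0.4931 -0.1813  0.0306]
top up brown 100 [312.04 204.89] [ 0.4955 -0.1826  0.064 ]
[[  46   47   48   49   45   46   47   45   45   43   45   46   44   44   44   47   40   49   45   45   45   45   45   39   51   43   43   43   48]
 [  49   43   44   47   39   47   46   45 1395   44   46   49   48   50   46   54   46   44   44   46   42   50   42   44   43   44   41   47   49]
 [  48   46   52   48   44   46   47   48   58   49   49   52   46   47   55   50   53   47   50   51   43   43   41   46   53   47   43   45   49]
 [  46   47   48   48   46   47   50   49   57   47   49   55   50   52   48   46   47   50   49   48   51   47   46   48   47   46   48   46   45]
 [  47   45   48   43   46   49   47   46   51   45   46   43   50   49   48   42   51   58   45   53   46
[... 3102 characters left out ...]
8   46   50 1395   48   47   48   54   46   46]
 [  47   46   47   46   48   43   48   48   45   49   48   50   46   45   50   47   55   48   54   47   46   46   43   48   46   46   49   49   48]
 [  47   53   51   47   44   45   42   45   49   49   49   47   55   50   48   45   51   48   49   47   44   42   48   42   46   44   49   45   48]]
side table z -0.00013424982476362146 [ 1.73433054 -0.33209248 -0.757007  ]
side low cream 366 [250.43169399 211.31967213] [0.5383 0.0974 0.0987]
side low brown 9 [237.11111111 207.66666667] [0.5822 0.1131 0.114 ]
side up cream 178 [282.24719101 179.47752809] [ 0.4923 -0.1654  0.0295]
side up brown 74 [282.94594595 174.08108108] [ 0.4939 -0.1741  0.0595]
```

```bash
cat >> h.py <<'E'
def facepose(d,roi,lo,hi,z,pts=None):
    """filled colour blob -> world centroid, long-axis angle, on plane z"""
    x0,y0,x1,y1=roi; k=8
    sub=cv2.resize(d["pixels"][y0:y1,x0:x1],None,fx=k,fy=k,interpolation=cv2.INTER_CUBIC)
    hsv=cv2.cvtColor(sub,cv2.COLOR_RGB2HSV); m=cv2.inRange(hsv,np.array(lo),np.array(hi))
    m=cv2.morphologyEx(m,cv2.MORPH_CLOSE,np.ones((9,9),np.uint8))
    cs,_=cv2.findContours(m,cv2.RETR_EXTERNAL,cv2.CHAIN_APPROX_NONE); c=max(cs,key=cv2.contourArea)[:,0,:].astype(float)
    u=(c[:,0]+.5)/k-.5+x0; v=(c[:,1]+.5)/k-.5+y0
    w=onplane(d,u,v,z)
    M=cv2.moments((w*1e4).astype(np.float32).reshape(-1,1,2))
    cen=np.array([M["m10"],M["m01"]])/M["m00"]/1e4
    ang=.5*np.arctan2(2*M["mu11"],M["mu20"]-M["mu02"])
    rect=cv2.minAreaRect((w*1e3).astype(np.float32))
    return cen,ang,rect
E
python3 - <<'E'
from h import *
t=load("top0.npz"); s=load("side0.npz")
print("low top",facepose(t,(210,165,250,225),(20,35,140),(42,255,255),.1))
print("up top",facepose(t,(285,180,340,230),(5,35,120),(42,255,255),.03))
print("handle",facepose(t,(295,190,330,220),(0,110,60),(18,255,255),.064))
print("side handle",facepose(s,(262,165,302,195),(0,110,60),(18,255,255),.064))
print("dial",)
P=cloud(t)
# knob bar from depth
sub=P[190:218,180:209].reshape(-1,3); b=sub[(sub[:,2]>.07)&(sub[:,2]<.1)]
c=b.mean(0); w,V=np.linalg.eigh(np.cov(b[:,:2].T)); print("bar",c,np.degrees(np.arctan2(V[1,1],V[0,1])),np.sqrt(w*12),len(b))
# stand housing outline via depth
m=(P[...,2]>.03)&(P[...,2]<.06); m[:,:165]=0;m[:,262:]=0;m[:160]=0;m[240:]=0
# dowels by both views
hs=[cv2.cvtColor(d["pixels"],cv2.COLOR_RGB2HSV) for d in (t,s)]
print("side low (top face)",proj(s,[.5377,.0953,.1)] if 0 else [.5377,.0953,.1]))
print(onplane(t,[226.09,232.67],[179.36,206.33],.12))
# white dial disc
H=hs[0][185:225,175:215]; print("disc dark", )
mm=(t["pixels"][185:225,175:215].max(2)<75).astype(np.uint8)
mo=cv2.moments(mm,True); print(onplane(t,mo["m10"]/mo["m00"]+175,mo["m01"]/mo["m00"]+185,.06),mo["m00"])
E
```

```text
File "<stdin>", line 16
    print("side low (top face)",proj(s,[.5377,.0953,.1)] if 0 else [.5377,.0953,.1]))
                                                      ^
SyntaxError: closing parenthesis ')' does not match opening parenthesis '['
```

```bash
python3 - <<'E'
from h import *
t=load("top0.npz"); s=load("side0.npz")
print("low top",facepose(t,(210,165,250,225),(20,35,140),(42,255,255),.1))
print("up top",facepose(t,(285,180,340,230),(5,35,120),(42,255,255),.03))
print("handle",facepose(t,(295,190,330,220),(0,110,60),(18,255,255),.064))
print("side handle",facepose(s,(262,165,302,195),(0,110,60),(18,255,255),.064))
P=cloud(t)
sub=P[190:218,180:209].reshape(-1,3); b=sub[(sub[:,2]>.07)&(sub[:,2]<.1)]
c=b.mean(0); w,V=np.linalg.eigh(np.cov(b[:,:2].T)); print("bar",c,np.degrees(np.arctan2(V[1,1],V[0,1])),np.sqrt(w*12),len(b))
print("dowels",onplane(t,[226.09,232.67],[179.36,206.33],.12))
mm=(t["pixels"][185:225,175:215].max(2)<75).astype(np.uint8)
mo=cv2.moments(mm,True); print("disc",onplane(t,mo["m10"]/mo["m00"]+175,mo["m01"]/mo["m00"]+185,.06),mo["m00"])
# all heights map of objects, bystanders
H=(P[...,2]>.008).astype(np.uint8); H[:75]=0; H[262:]=0;H[:,:55]=0;H[:,468:]=0
n,l,st,ce=cv2.connectedComponentsWithStats(cv2.medianBlur(H,3))
for i in range(1,n):
    if st[i,4]>15:
        q=P[l==i]; print(st[i],np.round(np.percentile(q,[2,98],axis=0),3).tolist())
E
```

```text
Traceback (most recent call last):
  File "h.py", line 28, in facepose
    cs,_=cv2.findContours(m,cv2.RETR_EXTERNAL,cv2.CHAIN_APPROX_NONE); c=max(cs,key=cv2.contourArea)[:,0,:].astype(float)
                                                                        ~~~^^^^^^^^^^^^^^^^^^^^^^^^
ValueError: max() iterable argument is empty
```

```bash
sed -i 's/np.array(lo),np.array(hi)/tuple(lo),tuple(hi)/' h.py; python3 - <<'E'
from h import *
t=load("top0.npz"); s=load("side0.npz")
print("low top",facepose(t,(210,165,250,225),(20,35,110),(42,255,255),.1))
print("up top",facepose(t,(285,180,340,230),(5,35,100),(42,255,255),.03))
print("handle",facepose(t,(295,190,330,220),(0,110,60),(18,255,255),.064))
print("side handle",facepose(s,(262,165,302,195),(0,110,60),(18,255,255),.064))
P=cloud(t)
sub=P[190:218,180:209].reshape(-1,3); b=sub[(sub[:,2]>.07)&(sub[:,2]<.1)]
c=b.mean(0); w,V=np.linalg.eigh(np.cov(b[:,:2].T)); print("bar",c,np.degrees(np.arctan2(V[1,1],V[0,1])),np.sqrt(w*12),len(b))
print("dowels",onplane(t,[226.09,232.67],[179.36,206.33],.12))
mm=(t["pixels"][185:225,175:215].max(2)<75).astype(np.uint8)
mo=cv2.moments(mm,True); print("disc",onplane(t,mo["m10"]/mo["m00"]+175,mo["m01"]/mo["m00"]+185,.06),mo["m00"])
H=(P[...,2]>.008).astype(np.uint8); H[:75]=0; H[262:]=0;H[:,:55]=0;H[:,468:]=0
n,l,st,ce=cv2.connectedComponentsWithStats(cv2.medianBlur(H,3))
for i in range(1,n):
    if st[i,4]>15:
        q=P[l==i]; print(st[i],np.round(np.percentile(q,[2,98],axis=0),3).tolist())
E
```

```text
low top (array([0.53959916, 0.09619178]), np.float64(0.2337206052251495), ((539.431396484375, 96.1434326171875), (119.30559539794922, 69.68013000488281), 13.007692337036133))
up top (array([ 0.4963197 , -0.18259306]), np.float64(0.8291776126147238), ((496.375732421875, -182.39453125), (119.02418518066406, 69.5127182006836), 47.53971862792969))
handle (array([ 0.49592156, -0.1821539 ]), np.float64(0.8320522852090758), ((495.8376770019531, -181.8172607421875), (50.791290283203125, 22.37455940246582), 47.94148635864258))
side handle (array([ 0.49482721, -0.17437709]), np.float64(0.8370734869936837), ((495.8138427734375, -173.7186279296875), (50.79261779785156, 22.325252532958984), 41.80198669433594))
bar [0.50674734 0.22722235 0.08409277] 156.82996773973514 [0.01588042 0.04205132] 58
dowels [[0.58343604 0.1066299 ]
 [0.49345184 0.08625496]]
disc [[0.50772361 0.22549424]] 180.0
[280 107  23  32 449] [[0.743, -0.151, 0.002], [0.815, -0.082, 0.164]]
[222 111  28  27 587] [[0.75, 0.03, 0.016], [0.819, 0.117, 0.097]]
[318 141  38  31 713] [[0.622, -0.338, 0.011], [0.713, -0.221, 0.067]]
[ 172  168   83   66 3754] [[0.424, 0.031, 0.019], [0.612, 0.285, 0.105]]
[291 188  39  37 696] [[0.437, -0.237, 0.016], [0.547, -0.124, 0.068]]
[  68  195   64   48 2516] [[0.39, 0.466, 0.009], [0.543, 0.674, 0.022]]
[382 194  13  17 140] [[0.475, -0.478, 0.01], [0.528, -0.437, 0.02]]
[302 240  39  22 626] [[0.302, -0.272, 0.012], [0.367, -0.154, 0.068]]
```

```bash
cat >> h.py <<'E'
def down(psi):
    return [float(np.cos(psi/2)),float(np.sin(psi/2)),0.,0.]
E
python3 - <<'E'
from cell import r
from h import *
for nm,p,ps in (("knob",[.508,.227,.079],[-.405,.23,.3]),("knob up",[.508,.227,.2],[-.405]),("handle",[.496,-.182,.056],[.83]),("low",[.5395,.096,.155],[.23])):
    for psi in ps:
        for k in (0,np.pi,-np.pi):
            q=r.inverse_kinematics(p,down(psi+k)); print(nm,round(psi+k,2),None if q is None else np.round(q,2))
E
```

```text
knob -0.41 [ 0.34  0.6   1.76 -0.    0.78  2.31]
knob 2.74 [ 0.34  0.6   1.76 -0.    0.78 -0.83]
knob -3.55 [ 0.34  0.6   1.76 -0.    0.78 -0.83]
knob 0.23 [ 0.34  0.6   1.76 -0.    0.78  1.68]
knob 3.37 [ 0.34  0.6   1.76 -0.    0.78 -1.46]
knob -2.91 [ 0.34  0.6   1.76 -0.    0.78 -1.46]
knob 0.3 [ 0.34  0.6   1.76 -0.    0.78  1.61]
knob 3.44 [ 0.34  0.6   1.76 -0.    0.78 -1.53]
knob -2.84 [ 0.34  0.6   1.76 -0.    0.78 -1.53]
knob up -0.41 [ 0.34  0.42  1.69 -0.    1.03  2.31]
knob up 2.74 [ 0.34  0.42  1.69 -0.    1.03 -0.83]
knob up -3.55 [ 0.34  0.42  1.69 -0.    1.03 -0.83]
handle 0.83 [-0.44  0.6   1.84 -0.    0.7   0.3 ]
handle 3.97 [-0.44  0.6   1.84 -0.    0.7  -2.84]
handle -2.31 [-0.44  0.6   1.84 -0.    0.7  -2.84]
low 0.23 [ 0.09  0.47  1.75 -0.    0.93  1.43]
low 3.37 [ 0.09  0.47  1.75 -0.    0.93 -1.71]
low -2.91 [ 0.09  0.47  1.75 -0.    0.93 -1.71]
```

```bash
python3 - <<'E'
from cell import r
from h import *
psi=np.pi-.405
r.move_to([.5075,.227,.18],down(psi))
r.set_gripper(.5)
r.move_linear([.5075,.227,.079],vel=.12)
print(np.round(r.current_contact_force(),2),r.current_opening())
r.set_gripper(0.0,squeeze=20)
r.sleep(.3)
print(r.current_t(),r.current_opening(),np.round(r.current_contact_force(),2),np.round(r.current_torque(),3),np.round(r.current_tool_pos(),4),r.current_ee_rot())
E
```

```text
[ 0.43 -0.24  0.71] 0.5000815102297379
4.9917 0.15665162464951607 [0.02 5.81 3.46] [0.733 0.004 0.002] [0.5081 0.2277 0.0798] [2.01176773e-01 9.79554280e-01 8.56398000e-04 7.64692036e-04]
```

```bash
python3 - <<'E'
from cell import r
from h import *
psi=np.pi-.405
def rep(s): print(s,round(r.current_t(),2),round(r.current_opening(),3),np.round(r.current_contact_force(),2),np.round(r.current_torque(),3),np.round(r.current_tool_pos(),4))
for p in ([.5077,.2277],[.508,.2285]):
    r.move_linear([*p,.079],vel=.02); r.sleep(.1); rep(p)
E
```

```text
[0.5077, 0.2277] 5.34 0.164 [-0.58  0.03  5.92] [-0.053  0.193 -0.017] [0.5081 0.2278 0.0798]
[0.508, 0.2285] 5.69 0.159 [-1.79 -3.97  8.04] [-0.882  0.303  0.038] [0.5081 0.228  0.0797]
```

```bash
python3 - <<'E'
from cell import r
from h import *
psi=np.pi-.405
def rep(s): print(s,round(r.current_t(),2),round(r.current_opening(),3),np.round(r.current_contact_force(),2),np.round(r.current_torque(),3),np.round(r.current_tool_pos(),4))
p=[.5079,.2278,.081]
r.move_linear(p,vel=.02); r.sleep(.1); rep(0)
for a in (.2,.4,.55,.62,.65):
    r.move_linear(p,down(psi+a),vel=.05); r.sleep(.1); rep(a)
    q=r.current_ee_rot(); print(2*np.arctan2(q[1],q[0])-psi)
E
```

```text
0 6.05 0.162 [  3.61   3.89 -10.66] [ 0.412 -0.603 -0.008] [0.5079 0.2279 0.0804]
0.2 6.5 0.158 [  5.22   0.5  -14.34] [ 0.172 -0.862  0.029] [0.5079 0.2277 0.0804]
0.1956418889253837
0.4 6.95 0.156 [  5.54  -0.08 -13.56] [-0.126 -0.827  0.039] [0.5078 0.2275 0.0804]
0.39563246988882783
0.55 7.35 0.156 [  5.29  -2.41 -13.64] [-0.391 -0.827  0.065] [0.5078 0.2273 0.0804]
0.5457437773364462
0.62 7.7 0.158 [  5.43  -1.83 -13.57] [-0.458 -0.806 -0.019] [0.5079 0.2272 0.0804]
0.6157264980908401
0.65 8.05 0.16 [  4.96  -2.75 -12.87] [-0.476 -0.95  -0.229] [0.5079 0.2272 0.0804]
0.6451901607914259
```

```bash
python3 - <<'E'
from cell import r, optics
from h import *
psi=np.pi-.405
def rep(s): print(s,round(r.current_t(),2),round(r.current_opening(),3),np.round(r.current_contact_force(),2),np.round(r.current_torque(),3),np.round(r.current_tool_pos(),4))
p=[.5079,.2275,.0802]
for a in (.67,.69):
    r.move_linear(p,down(psi+a),vel=.05); r.sleep(.2); rep(a)
    q=r.current_ee_rot(); print(2*np.arctan2(q[1],q[0])-psi)
r.set_gripper(.5); rep('open')
r.move_linear([.5079,.2275,.2],vel=.15)
r.move_to([.496,-.182,.2],down(.83)); r.set_gripper(1.0)
d=optics.get_image("top"); np.savez("top1.npz",**d); P=cloud(d)
sub=P[190:218,180:209].reshape(-1,3); b=sub[(sub[:,2]>.07)&(sub[:,2]<.1)]
c=b.mean(0); w,V=np.linalg.eigh(np.cov(b[:,:2].T)); print("bar",c,np.arctan2(V[1,1],V[0,1]),np.sqrt(w*12),len(b))
c=cv2.resize(d["pixels"][150:240,165:345,::-1],None,fx=4.4,fy=4.4,interpolation=cv2.INTER_CUBIC); cv2.imwrite("pics/top1.png",np.clip(c*1.4,0,255).astype(np.uint8))
s=optics.get_image("side"); np.savez("side1.npz",**s)
E
```

```text
0.67 8.5 0.163 [ 1.8  -5.51  0.  ] [-0.873 -0.152 -0.728] [0.5079 0.2273 0.0803]
0.6685602169926366
0.69 8.95 0.157 [-0.05 -5.93  0.49] [-0.989  0.019 -0.805] [0.5078 0.2273 0.0804]
0.6888814473193823
open 9.34 0.502 [-0.21 -0.43  0.01] [ 0.017 -0.015 -0.011] [0.5079 0.2277 0.0803]
bar [0.50659996 0.2269662  0.0835488 ] -2.924136663206105 [0.01477924 0.04320468] 57
```

View pics/top1.png

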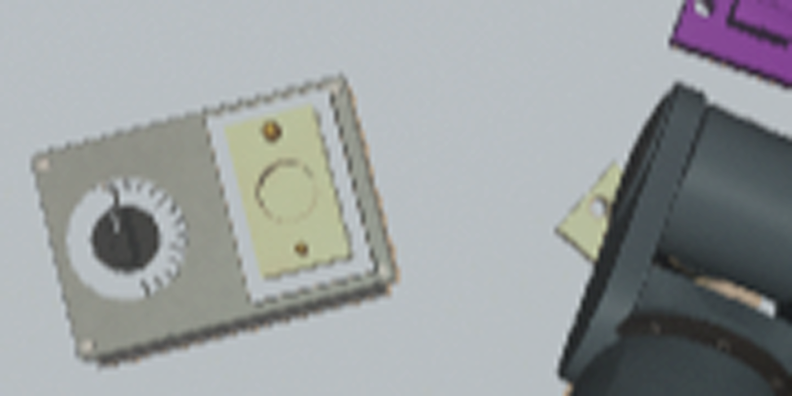

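The picture shows the pointer at the first scale tick (around (113,188)), and the bar measures 0.2175 rad, which matches the stand yaw. The torque also showed the hard stop. Next I'll grasp the handle.

```bash
python3 - <<'E'
from cell import r, optics
from h import *
def rep(s): print(s,round(r.current_t(),2),round(r.current_opening(),3),np.round(r.current_contact_force(),2),np.round(r.current_torque(),3),np.round(r.current_tool_pos(),4))
rep('h')
p=[.4961,-.1817]
r.move_linear([*p,.2],down(.83),vel=.1)
r.move_linear([*p,.059],vel=.15); rep('down')
r.set_gripper(0.0,squeeze=60); r.sleep(.2); rep('grip')
r.move_linear([*p,.18],vel=.15); r.sleep(.2); rep('lift')
d=optics.get_image("side"); np.savez("side2.npz",**d)
c=cv2.resize(d["pixels"][110:210,230:340,::-1],None,fx=5,fy=5,interpolation=cv2.INTER_CUBIC); cv2.imwrite("pics/side2.png",np.clip(c*1.4,0,255).astype(np.uint8))
E
```

```text
h 12.49 1.001 [ 1.05  0.71 -0.38] [0.044 0.02  0.017] [ 0.496 -0.182  0.2  ]
down 13.83 1.003 [-0.07 -0.01  0.8 ] [-0.006  0.058 -0.032] [ 0.4966 -0.1819  0.0597]
grip 14.64 0.243 [ 0.45 -0.84  5.5 ] [0.001 0.074 0.02 ] [ 0.4965 -0.1819  0.0594]
lift 15.8 0.246 [-0.11  0.37 -4.01] [-0.034 -0.012 -0.006] [ 0.4958 -0.1815  0.1792]
```

View pics/side2.png

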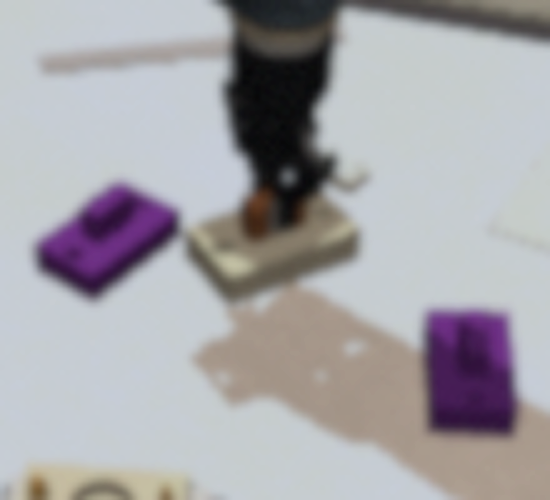

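```bash
python3 - <<'E'
from cell import r, optics
from h import *
def rep(s): print(s,round(r.current_t(),2),round(r.current_opening(),3),np.round(r.current_contact_force(),2),np.round(r.current_torque(),3),np.round(r.current_tool_pos(),4))
p=[.539,.0966]; psi=.228
r.move_linear([.496,-.182,.225],vel=.15)
r.move_to([*p,.225],down(psi)); r.sleep(.2); rep('hover')
r.move_linear([*p,.19],down(psi),vel=.1); r.sleep(.2); rep('hover2')
for n in ("side","top"):
    d=optics.get_image(n); np.savez(n+"3.npz",**d)
    a=(190,140,310,230) if n=="side" else (165,130,285,220)
    c=cv2.resize(d["pixels"][a[1]:a[3],a[0]:a[2],::-1],None,fx=6,fy=6,interpolation=cv2.INTER_CUBIC); cv2.imwrite(f"pics/{n}3.png",np.clip(c*1.4,0,255).astype(np.uint8))
E
```

```text
hover 17.59 0.252 [ 0.87 -0.35 -3.6 ] [-0.055  0.001  0.057] [0.5391 0.0957 0.2249]
hover2 18.29 0.245 [ 0.1   0.1  -3.75] [-0.005  0.06   0.003] [0.5393 0.0966 0.1907]
```

View pics/side3.png

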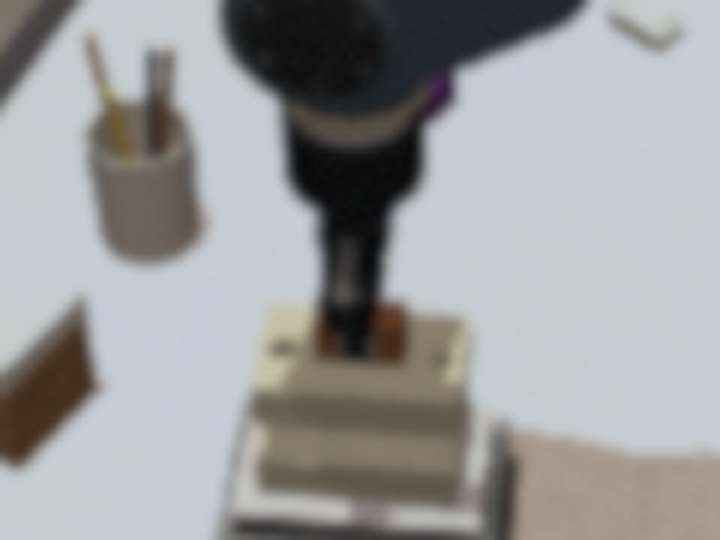

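View pics/top3.png

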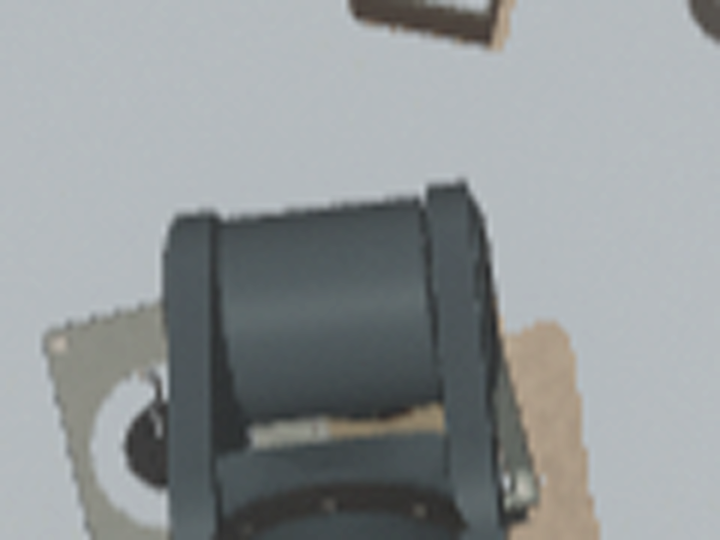

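The upper half hangs level and parallel above the lower half in the side view (block at about (362,380), dowels hidden behind it). I'll descend in small steps and watch the forces.

```bash
python3 - <<'E'
from cell import r, optics
from h import *
def rep(s): print(s,round(r.current_t(),2),round(r.current_opening(),3),np.round(r.current_contact_force(),2),np.round(r.current_torque(),3),np.round(r.current_tool_pos(),4))
p=[.539,.0966]; psi=.228
for z in (.184,.181,.178,.175,.172,.169,.166):
    r.move_linear([*p,z],down(psi),vel=.03); r.sleep(.1); rep(z)
    f=r.current_contact_force()
    if f[2]>3 or np.hypot(f[0],f[1])>8: break
E
```

```text
0.184 18.84 0.242 [ 0.25 -0.04 -4.15] [-0.001 -0.048  0.04 ] [0.539  0.0966 0.184 ]
0.181 19.19 0.245 [-0.99  0.53 -4.17] [-0.001  0.033 -0.014] [0.539  0.0966 0.181 ]
0.178 19.54 0.244 [-0.39 -1.53 -3.95] [-0.004 -0.035  0.023] [0.539  0.0966 0.178 ]
0.175 19.89 0.246 [ 0.31  0.43 -3.54] [-0.027 -0.072 -0.024] [0.539  0.0966 0.175 ]
0.172 20.24 0.248 [ 4.59  0.42 -6.26] [-0.097 -0.921  0.065] [0.5393 0.0966 0.172 ]
0.169 20.59 0.247 [ 5.62 -0.49 -5.68] [-0.132 -1.204  0.   ] [0.5394 0.0965 0.169 ]
0.166 20.94 0.247 [ 6.89 -0.76 -6.05] [-0.156 -1.323  0.082] [0.5394 0.0966 0.1659]
```

```bash
python3 - <<'E'
from cell import r, optics
from h import *
def rep(s): print(s,round(r.current_t(),2),round(r.current_opening(),3),np.round(r.current_contact_force(),2),np.round(r.current_torque(),3),np.round(r.current_tool_pos(),4))
p=[.5397,.0966]; psi=.228
r.move_linear([*p,.166],down(psi),vel=.03); r.sleep(.2); rep('shift')
for z in (.163,.161,.1594,.157,.155):
    r.move_linear([*p,z],down(psi),vel=.03); r.sleep(.1); rep(z)
    f=r.current_contact_force()
    if f[2]>20 or np.hypot(f[0],f[1])>10: break
E
```

```text
shift 21.39 0.245 [ 4.23 -0.37 -5.19] [-0.123 -0.871  0.019] [0.5396 0.0966 0.1659]
0.163 21.74 0.244 [ 4.36 -0.57 -7.5 ] [-0.103 -0.833  0.045] [0.5396 0.0966 0.1628]
0.161 22.09 0.247 [ 4.51 -1.74 -6.07] [-0.12  -0.76   0.019] [0.5397 0.0966 0.1609]
0.1594 22.44 0.245 [ 3.22 -0.79 -2.76] [-0.073 -0.589  0.024] [0.5398 0.0966 0.1595]
0.157 22.79 0.243 [ 1.37 -1.62  3.85] [-0.139 -0.25   0.063] [0.5398 0.0966 0.1573]
0.155 23.14 0.244 [ 1.1  -1.3   7.38] [-0.205 -0.068 -0.   ] [0.5398 0.0966 0.1553]
```

```bash
python3 - <<'E'
from cell import r, optics
from h import *
def rep(s): print(s,round(r.current_t(),2),round(r.current_opening(),3),np.round(r.current_contact_force(),2),np.round(r.current_torque(),3),np.round(r.current_tool_pos(),4),r.current_ee_rot())
p=[.5398,.0966]; psi=.228
for z in (.153,.1505):
    r.move_linear([*p,z],down(psi),vel=.03); r.sleep(.3); rep(z)
for n in ("side","top"):
    d=optics.get_image(n); np.savez(n+"4.npz",**d)
    a=(200,170,300,280) if n=="side" else (165,130,285,220)
    c=cv2.resize(d["pixels"][a[1]:a[3],a[0]:a[2],::-1],None,fx=5,fy=5,interpolation=cv2.INTER_CUBIC); cv2.imwrite(f"pics/{n}4.png",np.clip(c*1.4,0,255).astype(np.uint8))
E
```

```text
0.153 23.69 0.246 [-0.92 -0.95  7.33] [-0.102  0.116  0.025] [0.5398 0.0966 0.1535] [9.93508076e-01 1.13761561e-01 1.00287494e-04 1.66799241e-05]
0.1505 24.24 0.246 [-0.75 -1.88 10.71] [-0.177  0.212  0.092] [0.5399 0.0966 0.1512] [9.93508984e-01 1.13753565e-01 1.60416173e-04 1.07931074e-05]
```

View pics/side4.png

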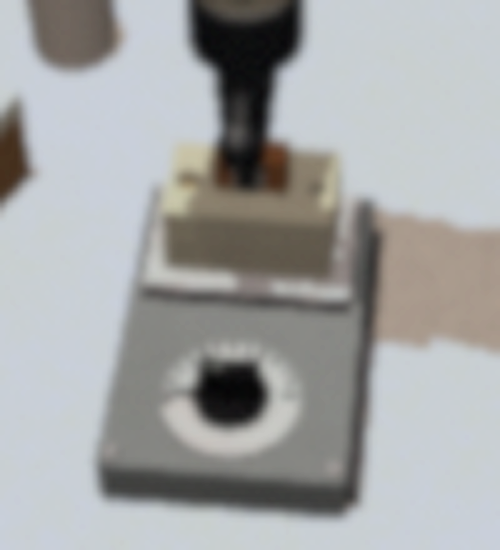

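View pics/top4.png

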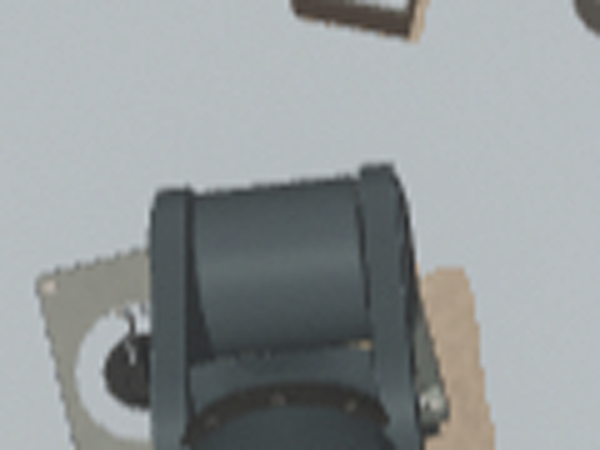

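```bash
python3 - <<'E'
from h import *
s0=load("side0.npz"); s=load("side4.npz"); t=load("top4.npz"); P=cloud(s); P0=cloud(s0)
a=.228; c=np.array([.5396,.0963])
def loc(P): 
    d=P[...,:2]-c; return d[...,0]*np.cos(a)+d[...,1]*np.sin(a), -d[...,0]*np.sin(a)+d[...,1]*np.cos(a), P[...,2]
for nm,Q in (("before",P0),("now",P)):
    x,y,z=loc(Q)
    f=lambda m:(round(float(np.median(z[m]))*1000,1),int(m.sum()))
    print(nm,"platen",f((abs(x)<65)&(y>39)&(y<46)&(z>.05)&(z<.085)),"housing",f((abs(x)<70)&(y>55)&(y<85)&(z>.03)&(z<.06)) if 0 else "",
      "topface L/R",f((x>35)&(x<58)&(abs(y)<32)&(z>.09)),f((x<-35)&(x>-58)&(abs(y)<32)&(z>.09)))
    x*=1000;y*=1000
    m=(abs(x)<65)&(y>38)&(y<47)&(z>.05)&(z<.085); print(" platen mm",np.median(z[m])*1e3,m.sum())
    for nm2,lo,hi in (("xp",36,56),("xm",-56,-36)):
        m=(x>lo)&(x<hi)&(abs(y)<30)&(z>.085)&(z<.16); print(" face",nm2,np.median(z[m])*1e3,m.sum())
    m=(abs(x)<80)&(y>55)&(y<80)&(z>.02)&(z<.07); print(" housing",np.median(z[m])*1e3,m.sum())
# dial pointer: dark bar angle from side depth
x,y,z=loc(P); m=(np.hypot(x,y-.135)<.03)&(z>.07)&(z<.1)
b=P[m]; w,V=np.linalg.eigh(np.cov(b[:,:2].T)); print("bar dir",np.arctan2(V[1,1],V[0,1]),len(b),b.mean(0))
H0=cloud(load("top0.npz"))[...,2]; Ht=cloud(t)[...,2]
for nm,(x0,y0,x1,y1) in dict(carton=(215,105,255,142),pot=(275,100,305,142),eraser=(378,190,398,214),book=(65,190,135,245)).items():
    print(nm,np.round(np.abs(load("top0.npz")["pixels"][y0:y1,x0:x1].astype(int)-t["pixels"][y0:y1,x0:x1]).mean(),2))
E
```

```text
before platen (nan, 0) housing  topface L/R (nan, 0) (nan, 0)
 platen mm 69.60220402856754 87
 face xp 100.59634130501199 72
 face xm 99.50178790026865 71
 housing 44.368127160790195 254
now platen (nan, 0) housing  topface L/R (nan, 0) (nan, 0)
 platen mm 62.07837587019371 86
 face xp 121.14664514240935 69
 face xm 120.88981497800499 69
 housing 44.393873360143886 242
bar dir -2.889601141476191 69 [0.50852469 0.23190238 0.08025983]
carton 4.98
pot 4.7
eraser 5.44
book 4.43
  return _methods._mean(a, axis=axis, dtype=dtype,
  ret = ret.dtype.type(ret / rcount)
```

Platen has sunk about 7.5 mm and the block's top face is 59 mm above it (60 expected when closed), so the mould is home with no gap. Handing in now.

```bash
python3 - <<'E'
from cell import r
print(r.current_contact_force(),r.current_tool_pos(),r.current_t())
r.hand_in()
print(r.current_contact_force(),r.current_tool_pos(),r.current_t())
E
```

```text
[-2.01593072 -1.90102895  9.44441424] [0.53983745 0.09659434 0.15116189] 24.3417
the job is handed in; nothing more can be done
the job is handed in; nothing more can be done
```

The job is handed in at about 24 s. The dial is back at zero, and the upper mould half is on its dowels, still gripped and pressed down. No verdict was reported.

- **Dial:** I turned the pointer knob counter-clockwise by about 0.64 rad until it met the stop, where the torque rose to about 0.8 N m. The grip bar then measured 0.218 rad from the top view and about 0.25 rad from the side view. The stand's own yaw is about 0.23 rad, so both readings put the pointer within about 0.025 rad of zero.
- **Mould:** I lifted the upper half by its handle and lowered it onto the dowels, large hole over large dowel. On the way down I shifted it 0.7 mm to relieve a side force of about 7 N.
- **Final press:** Depth images put the platen about 7.5 mm down. The arm's travel (about 8 mm) and the force (about 10 N plus the block's weight) agree with that. The top face is 59 mm above the platen, against 60 mm nominal, and its two ends are level within 0.3 mm. That leaves no gap that I could measure.
- **Bystanders:** The before-and-after pictures differ only by uniform low noise, so they appear not to have moved.

I could not see directly how well the block is centred, because the arm hid it from above. I judged that from the dowels engaging and the low side force, under 3 N at the end.

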